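Fetch the ball mould from behind the tall moulds

TASK

I need the short ball mould that stands at the back of the cooling slab, behind the two tall graphite moulds. First move both tall moulds out of the way onto the cork mat, then set the ball mould in the middle of the round steel plate, and only then stand each tall mould back on the slab where it stood. Keep all the moulds upright, and do not knock or shift the mug, the flask and the jar.

Things in the scene. Friction and masses are not known exactly. Their poses are not given: they have to be found in the camera images.
- round_mould: Tall round mould of dark graphite: an upright open tube, outside diameter 46 mm, height 120 mm, wall 6 mm, 0.2 to 0.4 kg. Stands at the front (robot side) of the slab, left or right. Origin: centre of its underside; z up.
- square_mould: Tall square mould of dark graphite: an upright open square tube, 44 x 44 mm outside, height 110 mm, wall 8 mm, 0.2 to 0.4 kg. Stands beside the round one, on the other side of the slab's front; about 40 mm is free between the two. Origin: centre of its underside; x and y across its faces, z up.
- ball_mould: Short ball mould of dark graphite: a low round cup, outside diameter 44 mm, height 45 mm, wall 5 mm, 0.08 to 0.17 kg. Stands at the back of the slab, centred behind the gap between the tall moulds and only 4 to 12 mm clear of them: while they stand there a gripper has no room to come down on it. Origin: centre of its underside; z up.
- slab: Cooling slab, fixed: pale refractory slab 170 (x) x 190 (y) mm, 12 mm thick, with a dark steel rim 8 mm thick rising 18 mm above the slab along its rear (+x) edge. The moulds stand on it: the tall ones near slab x = -30, y = +42 and -42 mm, the ball mould near x = +16, y = 0. Origin: centre of its underside; +x points to the rim, away from the robot.
- mat: Side area, fixed: cork mat 200 (x) x 130 (y) mm, 4 mm thick, on the left or the right of the slab. Origin: centre of its underside; x along its length.
- plate: Work plate, fixed: round bright steel plate, diameter 120 mm, 8 mm thick, with a thin dark circle of 60 mm diameter in its middle, on the other side of the slab from the mat. Origin: centre of its underside; z up.
- mug: Bystander, loose: white mug, diameter 76 mm, height 85 mm, beyond the slab, on the left. Origin: centre of its underside.
- flask: Bystander, loose: small clear glass flask, largest diameter 60 mm, height 75 mm with a narrow neck, between the robot and the slab. Origin: centre of its underside.
- jar: Bystander, loose: amber glass jar with a steel lid, diameter 64 mm, height 80 mm, beyond the slab, on the right. Origin: centre of its underside.
There are look-alikes about, which are no part of the job. Leave any turquoise look-alike of the square_mould alone.

How it is judged:
By the outcome, as a careful person would: the job done as asked, in the order asked, and still so for the second after the job is handed in, with the robot touching nothing.
It also fails if it takes over 128 s, if anything falls off the work surface, if the arm or the gripper's body presses on something with over 40 N, if the wrist force passes 120 N, or if a joint passes its speed limit or range.

ROBOT

A 6-joint arm with a two-finger parallel gripper is mounted at the origin on the work surface. World frame = base frame: x ahead of the robot, y to its left, z up, the work surface at z = 0. Lengths are in mm, angles in rad, forces in N, time in s.
With the tool pointing down it reaches from about 400 to 925 mm from the base axis. Payload 12.5 kg.
Tool frame: the origin (TCP) lies midway between the tips of the shut fingers; the grasp point (between the pads) lies env.grasp_offset behind it (env.grasp_offset is the distance from the TCP to the grasp point, in mm); x points along the fingers, y is the direction in which the jaws open and shut, and the axes are right-handed (so a half turn about x gives the same grasp; the last joint's range is limited). The gripper opens to 95 mm and grips with 3 to 60 N. Pads are 20 mm wide; open, the fingers measure 119 mm over their backs; the gripper's body (75 mm by 180 mm) begins 59 mm behind the grasp point.
Start: joints at [-1.214, 0.491, 1.559, -0, 1.092, -0.106], TCP at [279.06, -559.263, 191.261] pointing down, gripper open.
Joint ranges: [-3.1, 3.1], [-0.84, 2.19], [0.05, 2.79], [-1.13, 4.28], [0.06, 2.93], [-2.69, 2.69]. Speed limits (rad/s): [2.22, 2.22, 2.79, 3.14, 3.14, 3.14].

INTERFACE

Orientations are given as [roll, pitch, yaw] about the fixed x, y, z axes, in that order (R = Rz(yaw) Ry(pitch) Rx(roll)).
In Python, from cell import env gives the robot as it stands.
- The arm moves only by the tool apply_moves, never from a script. Its arguments are lists of equal length, an entry for each row: "offset": the shift along the world's x, y, z in units of 25 mm (1.0 is 25 mm), a list of three; "yaw": the turn about the world's z in units of 6 degrees (1.0 is 6 degrees); "jaw": the closure, from -1 (fully open) to 1 (shut), so that 0 is half open. A call has 1 to 20 rows; each row is the pose to reach, as a shift and turn from the pose measured when the call began; what a row does not reach only later rows make up. A row lasts 1/8 s, in which the tool goes at most 62.5 mm and 10.7 degrees, less where a joint would pass 70% of its speed; a pose out of reach is approached as far as the arm can. A call with a gripper value outside its range is refused whole. The fingers move at their own pace and stop on an object; the grip force is fixed at half the most. Time passes only in rows, so rows that repeat a pose let the fingers close. It gives the time, the measured TCP pose, the force and the opening at its end, in the units of the state.
- env.state(): the state, without advancing time (a new reading comes with each control period).
- env.read_camera(name): name is "scene" or "side" or "wrist"; returns a dict with "frame" (400x640x3 uint8, red, green, blue), "fx", "fy", "cx", "cy" (pixels), "xyz" and "rotation" of the camera in the world; the wrist camera has in their place "hand_eye" (4x4, takes a point from camera to tool coordinates, whose origin is the TCP and whose axes are the tool frame's). Camera axes: x right, y down, z forward; pixel columns grow to the right and rows downward; lengths in mm; the calibration is good to about 2 mm. A picture is of the moment at which its call begins: read the wrist's pose just before it. There is no depth.
- env.job_done(): hands the job in, once; it reports no verdict.
The state is a dict: "t": time; "joints": joint angles; "qvel": joint speeds; "tau": joint torques, N m; "eef_pos": TCP position; "tcp_rot": TCP orientation; "ft_force": force on the tool from outside, world axes, zero at the start; "moment": the same for the moment, N m; "opening": opening from 0.0 (shut) to 1.0 (fully open).
Only numpy, scipy, OpenCV 4.12 (cv2) and the standard library are available. Lean on these libraries where they do the work, as an engineer would, in place of code of your own. Each camera call takes 0.05 s, during which the arm holds its last target.

## Working session

There is one attempt and no reset: what is moved stays moved. The work goes in short steps, Python scripts to look and compute and a tool call to move; the robot and the scene stay as the last step left them, time stands still between calls to the robot, and variables do not carry over. Pictures are saved under pics/ and viewed, and the job is handed in when it is done.

Besides the shell and the picture viewer there is one more tool, called after "Call:" by a JSON object that holds its "name" and its "arguments". apply_moves: Moves the arm, as the interface text tells. Its arguments: {"type":"object","properties":{"offset":{"type":"array"},"yaw":{"type":"array"},"jaw":{"type":"array"}},"required":["offset","yaw","jaw"]}

```bash
mkdir -p pics; ls; python3 - <<'E'
from cell import env
import cv2
print(env.state(), env.grasp_offset)
for n in ("scene","side","wrist"):
    c=env.read_camera(n); cv2.imwrite(f"pics/{n}0.png",c["frame"][:,:,::-1])
    print(n,{k:v for k,v in c.items() if k!="frame"})
E
```

```text
pics
{'t': 0.0, 'joints': array([-1.21356484e+00,  4.91550518e-01,  1.55946346e+00, -1.14565040e-06,
        1.09171422e+00, -1.05635236e-01]), 'qvel': array([ 2.19724287e-03,  7.53158074e-05, -4.25782351e-04,  9.02204649e-04,
        1.09373795e-03, -5.06652153e-04]), 'tau': array([ 1.00786448e-03, -6.12632632e+01, -2.58189315e+01,  6.92911260e-02,
        4.80911310e-02, -6.23515575e-05]), 'eef_pos': array([ 278.97326305, -558.96973625,  190.66256225]), 'tcp_rot': array([-1.67553678,  1.56966078,  1.92892313]), 'ft_force': array([-0.03373007,  0.83360357,  0.93065625]), 'moment': array([0.06253149, 0.0383812 , 0.025123  ]), 'opening': 1.0020418448346367} 18.8
scene {'fx': 372.74286542483037, 'fy': 372.74286542483037, 'cx': 314.3819242442136, 'cy': 206.0455407524389, 'xyz': array([843.76170514, 227.07044956, 676.63233544]), 'rotation': array([-2.64158392e+00, -1.86845874e-03,  2.24860394e+00])}
side {'fx': 383.153870084367, 'fy': 383.153870084367, 'cx': 312.2336437977369, 'cy': 196.55389277750115, 'xyz': array([ 460.03949571, -675.06582824,  437.06253917]), 'rotation': array([-2.08716407, -0.02315822, -0.09904124])}
wrist {'fx': 308.0502960557817, 'fy': 308.0502960557817, 'cx': 320.66521448229526, 'cy': 200.16017047778166, 'hand_eye': array([[ 2.79280662e-04, -2.86652372e-01,  9.58034623e-01,
        -1.93943402e+02],
       [ 9.99999486e-01, -8.54121689e-04, -5.47074724e-04,
         3.58970612e-01],
       [ 9.75098418e-04,  9.58034283e-01,  2.86651986e-01,
        -8.06734150e+01],
       [ 0.00000000e+00,  0.00000000e+00,  0.00000000e+00,
         1.00000000e+00]])}
```

View pics/scene0.png

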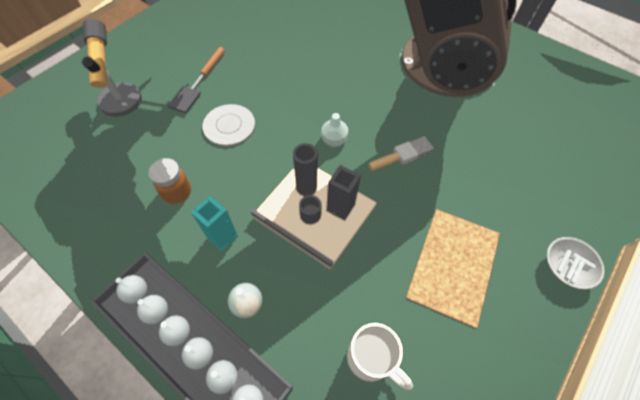

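View pics/side0.png

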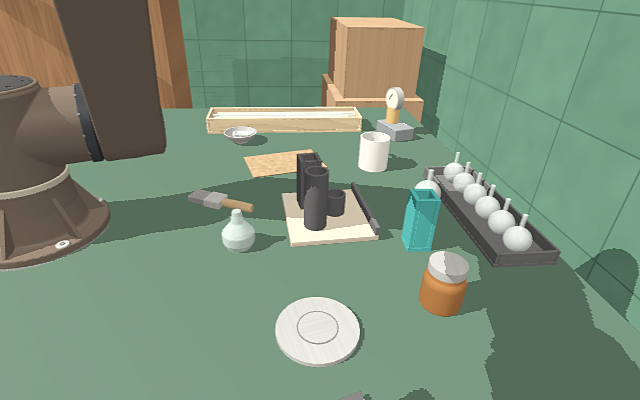

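View pics/wrist0.png

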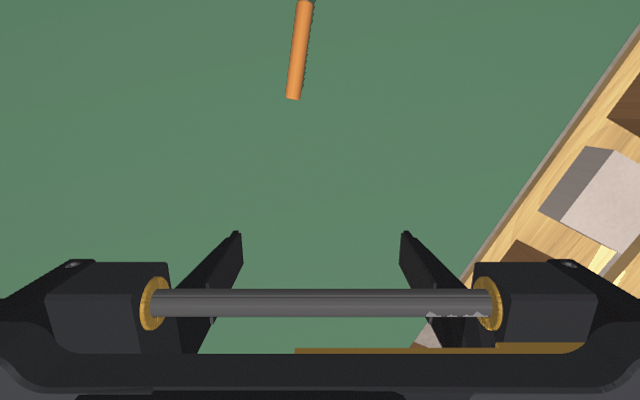

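The scene picture shows the robot at the top. The round mould is at (306,168), the square mould at (343,193) and the ball mould at (311,208), all on the slab at (315,215). The mat is at (453,267), the plate at (229,125), the flask at (335,130), the jar at (170,180) and the mug at (375,352). The turquoise look-alike is at (213,222).

```bash
cat > h.py <<'E'
import numpy as np, cv2
from scipy.spatial.transform import Rotation as R
from cell import env
def cam(n,save=None):
    s=env.state(); c=env.read_camera(n)
    c["img"]=np.ascontiguousarray(c["frame"][:,:,::-1])
    if n=="wrist":
        T=np.eye(4);T[:3,:3]=R.from_euler("xyz",s["tcp_rot"]).as_matrix();T[:3,3]=s["eef_pos"]
        M=T@np.array(c["hand_eye"]); c["Rm"]=M[:3,:3];c["p"]=M[:3,3]
    else:
        c["Rm"]=R.from_euler("xyz",c["rotation"]).as_matrix();c["p"]=np.array(c["xyz"])
    if save: cv2.imwrite(f"pics/{save}.png",c["img"])
    return c
def cast(c,uv,z):
    uv=np.atleast_2d(np.asarray(uv,float))
    d=np.c_[(uv[:,0]-c["cx"])/c["fx"],(uv[:,1]-c["cy"])/c["fy"],np.ones(len(uv))]@c["Rm"].T
    return c["p"]+d*((z-c["p"][2])/d[:,2])[:,None]
def proj(c,P):
    q=(np.atleast_2d(P)-c["p"])@c["Rm"]
    return np.c_[c["cx"]+c["fx"]*q[:,0]/q[:,2],c["cy"]+c["fy"]*q[:,1]/q[:,2]]
def zoom(c,x0,y0,x1,y1,k,name):
    cv2.imwrite(f"pics/{name}.png",cv2.resize(c["img"][y0:y1,x0:x1],None,fx=k,fy=k,interpolation=cv2.INTER_CUBIC))
E
python3 - <<'E'
from h import *
c=cam("scene"); zoom(c,240,130,390,270,5,"z1")
d=cam("side"); zoom(d,270,140,400,250,6,"z2")
for nm,uv,z in [("round",(306,152),132),("sq",(345,175),122),("ball",(311,202),57),("plate",(229,124),8),("mat",(453,267),4)]:
    print(nm,cast(c,uv,z).round(0))
print("mat",cast(c,[(437,210),(499,232),(476,327),(407,299)],4).round(0))
hsv=cv2.cvtColor(c["img"],cv2.COLOR_BGR2HSV)
E
```

```text
round [[534. -40. 132.]]
sq [[524.  41. 122.]]
ball [[577.   5.  57.]]
plate [[ 514. -291.    8.]]
mat [[495. 284.   4.]]
mat [[406. 199.   4.]
 [373. 319.   4.]
 [567. 369.   4.]
 [601. 248.   4.]]
```

View pics/z1.png

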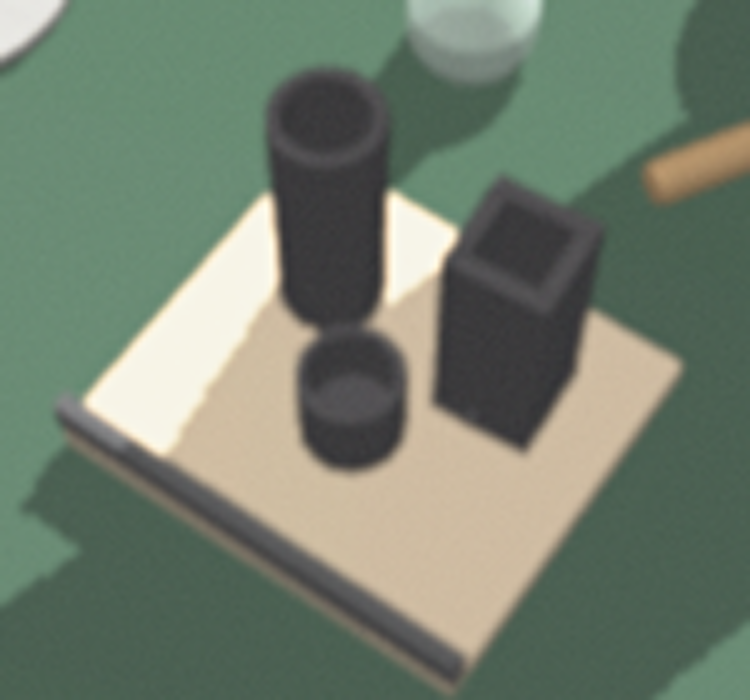

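View pics/z2.png

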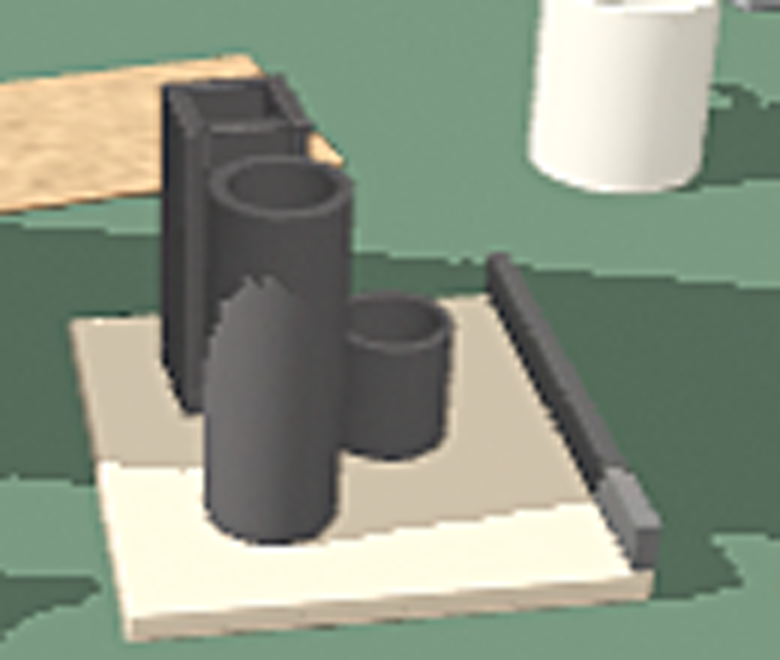

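```bash
python3 - <<'E'
from h import *
c=cam("scene"); d=cam("side")
def z1(p): return np.atleast_2d(p)/5.+[240,130]
def z2(p): return np.atleast_2d(p)/6.+[270,140]
def P(n,a): print(n,a.round(1).tolist())
P("round sc",cast(c,z1((327,117)),132)); P("round sd",cast(d,z2((280,188)),132))
s=cast(c,z1([(507,180),(603,227),(547,308),(447,258)]),122); P("sq sc",s); P("c",s.mean(0)); print(np.linalg.norm(np.roll(s,-1,0)-s,axis=1),[np.degrees(np.arctan2(*(b-a)[1::-1])) for a,b in zip(s,np.roll(s,-1,0))])
P("sqd",cast(d,z2([(165,85),(280,75),(312,128),(208,135)]),122))
P("ball sc",cast(c,z1((352,368)),57));P("ball sd",cast(d,z2((400,321)),57))
# slab edges
def line(a,b):
    return np.cross(np.r_[a,1],np.r_[b,1])
L=line((85,400),(270,195));F=line((395,190),(683,365))
x=np.cross(L,F);x=x[:2]/x[2]
P("slab",cast(c,z1([x,(683,365)]),12))
P("rim back top ends",cast(c,z1([(63,398),(460,662)]),30))
hsv=cv2.cvtColor(c["img"],cv2.COLOR_BGR2HSV)
m=cv2.inRange(hsv,(8,90,120),(25,255,255)); n,l,st,ce=cv2.connectedComponentsWithStats(m)
for i in range(1,n):
    if st[i,4]>1500:
        pts=np.argwhere(l==i)[:,::-1].astype(np.float32)
        w=cast(c,pts,4)[:,:2].astype(np.float32); print("mat",cv2.minAreaRect(w),len(pts))
m=cv2.inRange(hsv,(78,100,60),(98,255,255));n,l,st,ce=cv2.connectedComponentsWithStats(m)
i=1+st[1:,4].argmax();print("turq px",ce[i],st[i])
P("turq top",cast(c,[(210,211)],110)); P("turq base z0",cast(c,[(213,240)],0))
P("plate",cast(c,[(229,124)],8));P("plate sd",cast(d,[(317.5,327.5)],8))
P("mug top",cast(c,[(377,350)],85));P("jar top",cast(c,[(165,171)],80));P("flask",cast(c,[(336,119)],75))
T=R.from_euler("xyz",env.state()["tcp_rot"]).as_matrix();print(T.round(3))
zoom(c,150,90,300,200,5,"z3")
zoom(c,320,300,430,400,5,"z4")
E
```

```text
round sc [[537.2, -39.2, 132.0]]
round sd [[537.5, -48.6, 132.0]]
sq sc [[512.5, 24.2, 122.0], [507.3, 62.9, 122.0], [546.8, 67.2, 122.0], [552.3, 27.7, 122.0]]
c [529.7, 45.5, 122.0]
[39.01301198 39.76420817 39.89122856 40.0076446 ] [np.float64(97.71485286348067), np.float64(6.2735207822193955), np.float64(-81.98076144540919), np.float64(-174.97545249922638)]
sqd [[509.3, 54.7, 122.0], [549.9, 61.6, 122.0], [555.7, 16.7, 122.0], [520.7, 12.9, 122.0]]
ball sc [[580.0, 6.5, 57.0]]
ball sd [[586.2, 0.1, 57.0]]
slab [[483.1, -92.4, 12.0], [474.9, 94.8, 12.0]]
rim back top ends [[650.3, -83.1, 30.0], [639.0, 105.1, 30.0]]
mat ((487.06640625, 282.515869140625), (200.3439178466797, 129.9198455810547), 14.287397384643555) 6786
turq px [214.81635581 222.54949785] [ 191  196   47   55 1394]
turq top [[722.2, -99.8, 110.0]]
turq base z0 [[739.7, -111.4, 0.0]]
plate [[513.8, -291.5, 8.0]]
plate sd [[515.0, -298.2, 8.0]]
mug top [[723.5, 251.7, 85.0]]
jar top [[709.6, -247.9, 80.0]]
flask [[395.5, -73.8, 75.0]]
[[-0.     0.446 -0.895]
 [ 0.    -0.895 -0.446]
 [-1.    -0.    -0.   ]]
```

View pics/z3.png

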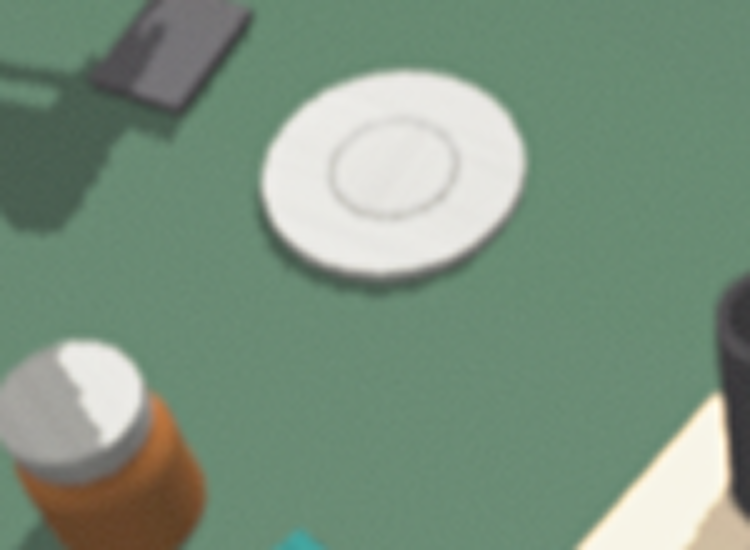

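Candidates for each tall mould:
- **Square mould:** the dark one at (343,185), or the turquoise look-alike at (213,222), which must be left alone.
- **Round mould:** the dark tube at (306,165).
- **Ball mould:** the dark cup at (310,204), against the glass balls at (245,300) and in the tray at (120–250,290–400), or the mug at (375,350).

I choose the three dark graphite pieces on the slab. Next I go above them for a close view.

Call:
{"name": "apply_moves", "arguments": {"offset": [[0,0,2.8],[10.4,22.4,2.8],[10.4,22.4,2.8],[10.4,22.4,2.8],[10.4,22.4,2.8],[10.4,22.4,2.8],[10.4,22.4,2.8],[10.4,22.4,2.8],[10.4,22.4,2.8],[10.4,22.4,2.8],[10.4,22.4,2.8],[10.4,22.4,2.8],[10.4,22.4,2.8],[10.4,22.4,2.8],[10.4,22.4,2.8],[10.4,22.4,2.8]], "yaw": [0,-3.25,-3.25,-3.25,-3.25,-3.25,-3.25,-3.25,-3.25,-3.25,-3.25,-3.25,-3.25,-3.25,-3.25,-3.25], "jaw": [-0.5,-0.5,-0.5,-0.5,-0.5,-0.5,-0.5,-0.5,-0.5,-0.5,-0.5,-0.5,-0.5,-0.5,-0.5,-0.5]}}

```text
t: 2.35
eef_pos: [538.9, 0.1, 261.2]
tcp_rot: [-2.273, 1.571, 0.99]
ft_force: [0.6, -0.1, 1.1]
opening: 0.752
```

```bash
python3 - <<'E'
from h import *
s=env.state();T=R.from_euler("xyz",s["tcp_rot"]).as_matrix();print(s["joints"].round(2),np.degrees(np.arctan2(T[1,1],T[0,1])))
w=cam("wrist","w1"); print(w["p"])
E
```

```text
[-0.12  0.3   1.67  0.    1.17  1.33] -83.04719298651362
[619.18877971   9.37608901 455.1650849 ]
```

View pics/w1.png

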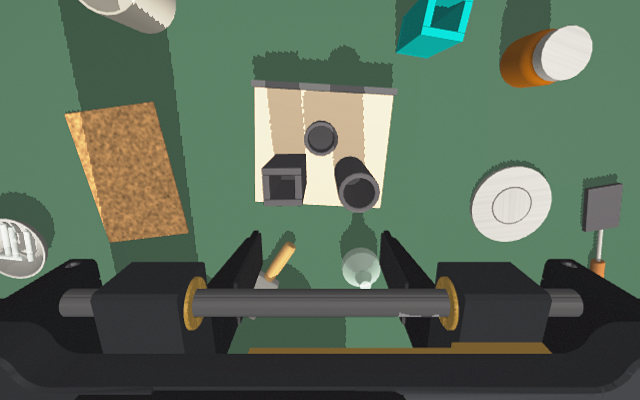

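Seen from above: square mould top at (284,188), round mould top at (358,191), ball mould at (320,138), plate circle at (512,205), mat at (126,172).

```bash
python3 - <<'E'
from h import *
w=cam("wrist"); zoom(w,245,70,405,220,5,"z5")
E
```

```text
(no output)
```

View pics/z5.png

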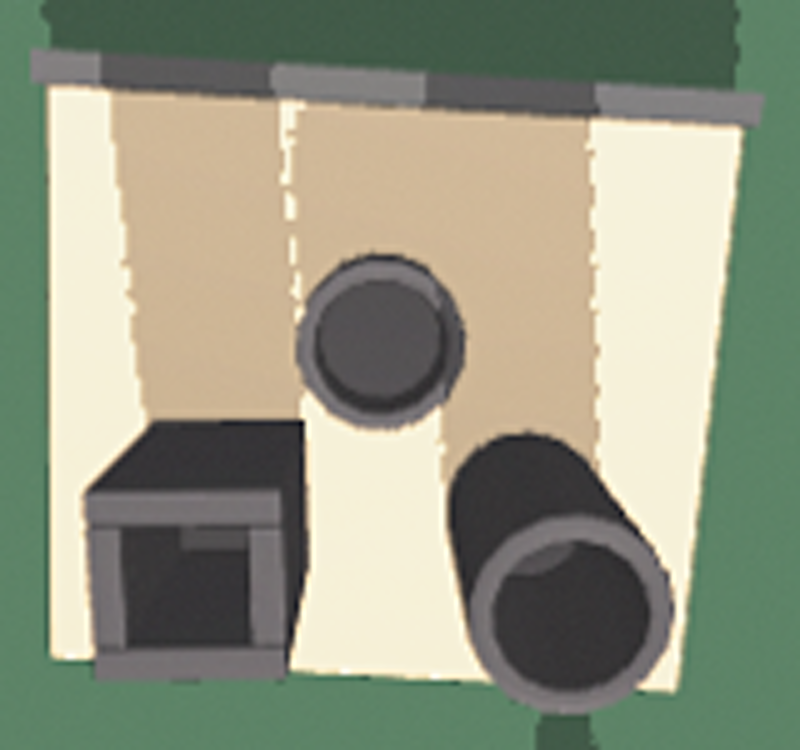

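```bash
python3 - <<'E'
from h import *
w=cam("wrist")
def z(p): return np.atleast_2d(p)/5.+[245,70]-0.4
def P(n,a): print(n,a.round(1).tolist())
s=cast(w,z([(87,492),(283,489),(288,677),(96,680)]),122);P("sq",s);P("c",s.mean(0))
print(np.linalg.norm(np.roll(s,-1,0)-s,axis=1),[np.degrees(np.arctan2(*(b-a)[1::-1]))%90 for a,b in zip(s,np.roll(s,-1,0))])
P("round",cast(w,z([(571.5,614),(471,614),(672,614),(571.5,516),(571.5,713)]),132))
P("ball",cast(w,z([(378,346),(297,346),(459,346),(378,262),(378,430)]),57))
sl=cast(w,z([(50,658),(677,692),(742,125),(48,87)]),12);P("slab",sl);P("c",sl.mean(0))
# plate: bright mask
hsv=cv2.cvtColor(w["img"],cv2.COLOR_BGR2HSV)
m=cv2.inRange(hsv,(0,0,190),(180,40,255));n,l,st,ce=cv2.connectedComponentsWithStats(m)
for i in range(1,n):
    if st[i,4]>800:
        q=cast(w,np.argwhere(l==i)[:,::-1],8)[:,:2].astype(np.float32); print(st[i],cv2.minEnclosingCircle(q),cv2.minAreaRect(q))
P("mat",cast(w,[(65,114),(153,101),(188,232),(110,242)],4))
print(proj(w,[[513.8,-291.5,8]]))
zoom(w,460,155,560,250,6,"z6")
E
```

```text
sq [[549.0, 66.0, 122.0], [554.8, 23.5, 122.0], [512.1, 18.0, 122.0], [506.1, 61.1, 122.0]]
c [530.5, 42.2, 122.0]
[42.93086605 43.14129947 43.5995559  43.19340118] [np.float64(7.816295306855693), np.float64(7.392906959621001), np.float64(7.871476898768577), np.float64(6.506321254731957)]
round [[537.0, -42.0, 132.0], [534.4, -20.3, 132.0], [539.6, -63.6, 132.0], [558.4, -38.6, 132.0], [514.5, -45.5, 132.0]]
ball [[581.8, 6.0, 57.0], [579.4, 26.4, 57.0], [584.3, -14.5, 57.0], [602.4, 8.5, 57.0], [560.6, 3.4, 57.0]]
slab [[474.0, 92.3, 12.0], [486.1, -96.7, 12.0], [648.4, -85.8, 12.0], [635.4, 102.5, 12.0]]
c [561.0, 3.1, 12.0]
[ 79   0  97  28 904] ((715.9617919921875, 269.7395935058594), 60.5150260925293) ((713.5904541015625, 269.8119812011719), (120.22750091552734, 30.64534568786621), 85.84123229980469)
[ 542   26   51   55 2111] ((727.5339965820312, -305.2065124511719), 33.19270706176758) ((727.6416015625, -305.04010009765625), (64.53372955322266, 65.13783264160156), 33.356712341308594)
[ 255   88   19  114 1290] ((554.572021484375, 90.314208984375), 80.98960876464844) ((555.01092
[... 261 characters left out ...]
6.923353672027588)
[ 304  149   37   57 1433] ((522.1361083984375, -6.0097455978393555), 48.66737365722656) ((521.0466918945312, -5.3945159912109375), (83.44962310791016, 54.80377960205078), 4.961177349090576)
[ 472  167   80   75 4416] ((513.3434448242188, -295.1376037597656), 59.6019401550293) ((513.4191284179688, -295.09912109375), (118.13895416259766, 117.977783203125), 70.43156433105469)
[   0  219   45   60 1060] ((345.9247741699219, 471.44970703125), 51.702125549316406) ((343.364013671875, 456.2413330078125), (68.02366638183594, 102.49041748046875), 80.30168914794922)
mat [[567.7, 367.1, 4.0], [600.3, 243.2, 4.0], [407.9, 195.1, 4.0], [375.6, 318.6, 4.0]]
[[508.99692375 204.72061214]]
```

View pics/z6.png

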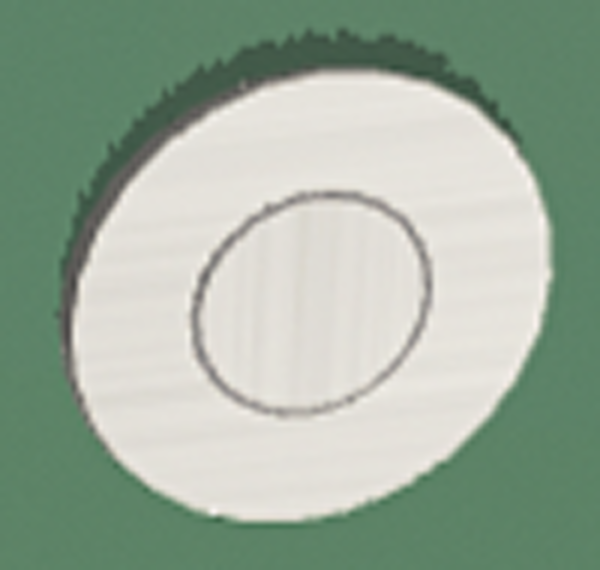

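The wrist view, the scene view and the nominal slab layout agree to about 3 mm:

| Thing | Position or yaw |
|---|---|
| Square mould | (530.5, 43), yaw 7.4° |
| Round mould | (537, −42) |
| Ball mould | (581.5, 5.5) |
| Plate | (513.5, −294) |
| Mat | (487, 282), yaw 14° |

The crop confirms the dark graphite square tube on the left front. I take it first.

Call:
{"name": "apply_moves", "arguments": {"offset": [[-0.34,1.72,0],[-0.34,1.72,0],[-0.34,1.72,-2],[-0.34,1.72,-4],[-0.34,1.72,-5.5],[-0.34,1.72,-6.5],[-0.34,1.72,-7.2],[-0.34,1.72,-7.6],[-0.34,1.72,-7.6],[-0.34,1.72,-7.6]], "yaw": [0.07,0.07,0.07,0.07,0.07,0.07,0.07,0.07,0.07,0.07], "jaw": [-0.5,-0.5,-0.5,-0.5,-0.5,-0.5,-0.5,-0.5,-0.5,-0.5]}}

```text
t: 3.75
eef_pos: [530.9, 43.4, 71.8]
tcp_rot: [3.107, 1.57, 0.094]
ft_force: [0.1, -0.2, 0.8]
opening: 0.748
```

```bash
python3 - <<'E'
from h import *
w=cam("wrist"); zoom(w,200,60,440,360,2,"w2")
c=cam("side"); zoom(c,230,80,430,260,3,"s2")
E
```

```text
(no output)
```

View pics/w2.png

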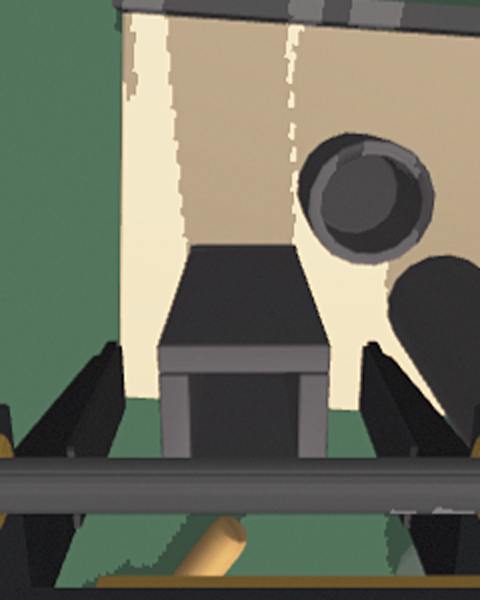

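View pics/s2.png

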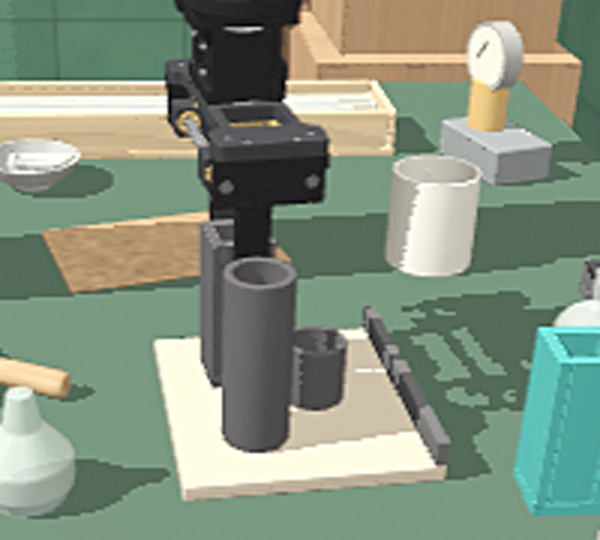

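```bash
python3 - <<'E'
from h import *
w=cam("wrist")
z=lambda p:np.array(p)/2.+[200,60]
q=cast(w,z([(160,347),(329,347)]),122);print(q,q.mean(0)-[21.8,2.9,0])
print("round",cast(w,z([(0,0)]),12)[0])
E
```

```text
[[548.30468212  66.01968469 122.        ]
 [553.75915814  23.81171562 122.        ]] [529.23192013  42.01570015 122.        ]
round [633.95237449 148.60780578  12.        ]
```

The square mould measures about (530, 42.3), within 1 mm of the jaw centre. I close and lift a little.

Call:
{"name": "apply_moves", "arguments": {"offset": [[0,0,0],[0,0,0],[0,0,0],[0,0,0],[0,0,0],[0,0,0],[0,0,0.4],[0,0,1],[0,0,1],[0,0,1]], "yaw": [0,0,0,0,0,0,0,0,0,0], "jaw": [1,1,1,1,1,1,1,1,1,1]}}

```text
t: 5.15
eef_pos: [530.7, 43.5, 96.9]
tcp_rot: [3.086, 1.569, 0.073]
ft_force: [-0.4, -0.3, -2.1]
opening: 0.46
```

Call:
{"name": "apply_moves", "arguments": {"offset": [[0,2,0.2],[0,4,0.2],[0,6,0.2],[0,8,0.2],[0,9.5,0.2],[0,10,0],[0,10,0],[0,10,-0.6],[0,10,-1],[0,10,-1.2],[0,10,-1.3],[0,10,-1.3],[0,10,-1.3]], "yaw": [0,0,0,0,0,0,0,0,0,0,0,0,0], "jaw": [1,1,1,1,1,1,1,1,1,1,1,1,1]}}

```text
t: 6.78
eef_pos: [530.9, 293.6, 64.7]
tcp_rot: [-3.123, 1.569, 0.149]
ft_force: [-0.7, -0.1, -2.3]
opening: 0.459
```

Call:
{"name": "apply_moves", "arguments": {"offset": [[0,0,-0.02],[0,0,-0.04],[0,0,-0.05],[0,0,-0.05]], "yaw": [0,0,0,0], "jaw": [1,1,1,1]}}

```text
t: 7.28
eef_pos: [531.0, 293.7, 63.8]
tcp_rot: [-3.057, 1.568, 0.214]
ft_force: [-0.8, 0.1, 3.0]
opening: 0.462
```

Contact. I open and go up.

Call:
{"name": "apply_moves", "arguments": {"offset": [[0,0,0],[0,0,0],[0,0,0],[0,0,0],[0,0,1],[0,0,3],[0,0,5],[0,0,7],[0,0,8],[0,0,8],[0,0,8]], "yaw": [0,0,0,0,0,0,0,0,0,0,0], "jaw": [-0.5,-0.5,-0.5,-0.5,-0.5,-0.5,-0.5,-0.5,-0.5,-0.5,-0.5]}}

```text
t: 8.65
eef_pos: [530.6, 293.5, 262.5]
tcp_rot: [2.741, 1.57, -0.271]
ft_force: [-0.2, -0.7, -0.2]
opening: 0.75
```

Call:
{"name": "apply_moves", "arguments": {"offset": [[0.26,-13.42,0],[0.26,-13.42,0],[0.26,-13.42,0],[0.26,-13.42,0],[0.26,-13.42,0],[0.26,-13.42,0],[0.26,-13.42,0],[0.26,-13.42,0],[0.26,-13.42,0],[0.26,-13.42,-2],[0.26,-13.42,-4],[0.26,-13.42,-5.5],[0.26,-13.42,-6.5],[0.26,-13.42,-7.2],[0.26,-13.42,-7.44],[0.26,-13.42,-7.44],[0.26,-13.42,-7.44]], "yaw": [0,0,0,0,0,0,0,0,0,0,0,0,0,0,0,0,0], "jaw": [-0.5,-0.5,-0.5,-0.5,-0.5,-0.5,-0.5,-0.5,-0.5,-0.5,-0.5,-0.5,-0.5,-0.5,-0.5,-0.5,-0.5]}}

```text
t: 10.78
eef_pos: [537.4, -41.9, 77.2]
tcp_rot: [2.785, 1.569, -0.227]
ft_force: [0.0, -0.1, 0.6]
opening: 0.747
```

```bash
python3 - <<'E'
from h import *
w=cam("wrist"); zoom(w,200,60,440,360,2,"w3")
c=cam("scene","sc3")
E
```

```text
(no output)
```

View pics/w3.png

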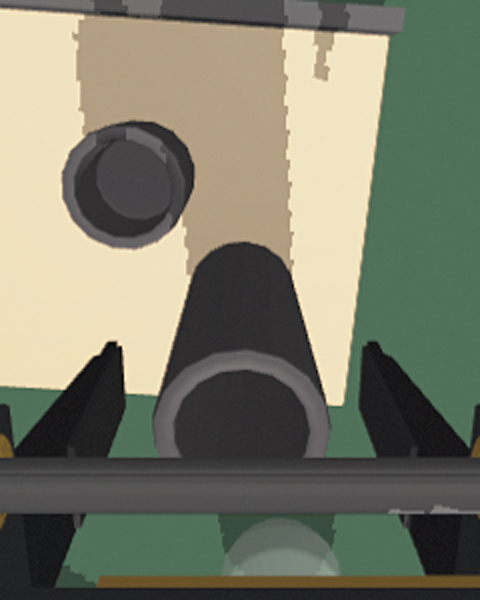

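View pics/sc3.png

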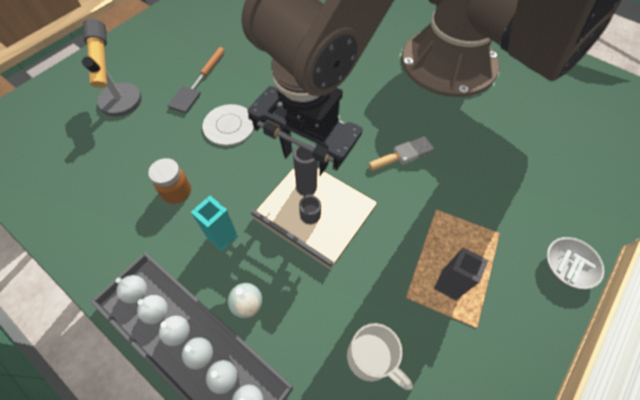

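```bash
python3 - <<'E'
from h import *
w=cam("wrist")
z=lambda p:np.array(p)/2.+[200,60]-.25
print(cast(w,z([(242,350),(153,425),(330,425)]),132))
E
```

```text
[[558.70078048 -39.64470053 132.        ]
 [535.47241662 -19.91159769 132.        ]
 [541.21379493 -64.39147575 132.        ]]
```

Call:
{"name": "apply_moves", "arguments": {"offset": [[0,0,0],[0,0,0],[0,0,0],[0,0,0],[0,0,0],[0,0,0],[0,0,0.4],[0,0,1],[0,0,1],[0,0,1]], "yaw": [0,0,0,0,0,0,0,0,0,0], "jaw": [1,1,1,1,1,1,1,1,1,1]}}

```text
t: 12.18
eef_pos: [537.2, -42.0, 102.2]
tcp_rot: [2.794, 1.569, -0.218]
ft_force: [0.9, 0.8, -1.2]
opening: 0.469
```

Call:
{"name": "apply_moves", "arguments": {"offset": [[-0.6,2,0.5],[-1.2,4,0.5],[-1.8,6,0.5],[-2.4,8,0.5],[-3,10,0.5],[-3.5,11.7,0.5],[-3.76,12.52,0.3],[-3.76,12.52,0],[-3.76,12.52,-0.6],[-3.76,12.52,-1],[-3.76,12.52,-1.2],[-3.76,12.52,-1.3],[-3.76,12.52,-1.34],[-3.76,12.52,-1.34],[-3.76,12.52,-1.34]], "yaw": [0,0,0,0,0,0,0,0,0,0,0,0,0,0,0], "jaw": [1,1,1,1,1,1,1,1,1,1,1,1,1,1,1]}}

```text
t: 14.05
eef_pos: [443.5, 271.0, 69.1]
tcp_rot: [2.91, 1.568, -0.102]
ft_force: [-0.2, -1.4, 2.4]
opening: 0.467
```

Contact at the expected height (69.2). I open and go up.

Call:
{"name": "apply_moves", "arguments": {"offset": [[0,0,0],[0,0,0],[0,0,0],[0,0,0],[0,0,1],[0,0,3],[0,0,5],[0,0,7],[0,0,7.7],[0,0,7.7],[0,0,7.7]], "yaw": [0,0,0,0,0,0,0,0,0,0,0], "jaw": [-0.5,-0.5,-0.5,-0.5,-0.5,-0.5,-0.5,-0.5,-0.5,-0.5,-0.5]}}

```text
t: 15.42
eef_pos: [443.1, 270.8, 260.4]
tcp_rot: [2.356, 1.569, -0.656]
ft_force: [-0.0, -0.6, -1.5]
opening: 0.75
```

Call:
{"name": "apply_moves", "arguments": {"offset": [[5.54,-10.61,0],[5.54,-10.61,0],[5.54,-10.61,0],[5.54,-10.61,0],[5.54,-10.61,0],[5.54,-10.61,0],[5.54,-10.61,0],[5.54,-10.61,-1],[5.54,-10.61,-3],[5.54,-10.61,-5],[5.54,-10.61,-5.6],[5.54,-10.61,-5.6],[5.54,-10.61,-5.6]], "yaw": [0,0,0,0,0,0,0,0,0,0,0,0,0], "jaw": [-0.5,-0.5,-0.5,-0.5,-0.5,-0.5,-0.5,-0.5,-0.5,-0.5,-0.5,-0.5,-0.5]}}

```text
t: 17.05
eef_pos: [582.4, 5.8, 122.2]
tcp_rot: [2.715, 1.567, -0.297]
ft_force: [-1.1, -0.1, 0.2]
opening: 0.754
```

```bash
python3 - <<'E'
from h import *
w=cam("wrist"); zoom(w,200,60,440,360,2,"w4")
E
```

```text
(no output)
```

View pics/w4.png

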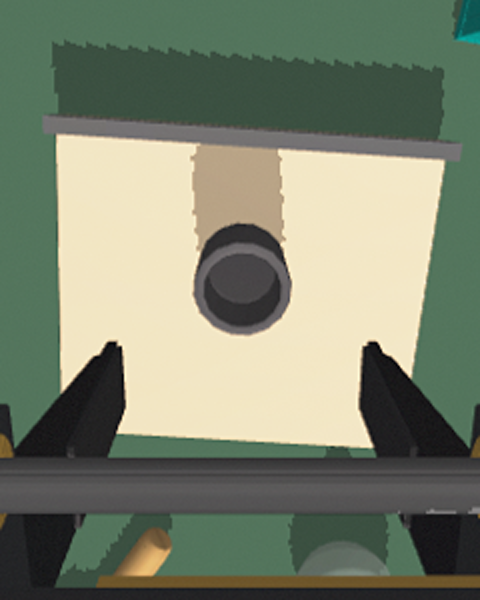

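```bash
python3 - <<'E'
from h import *
w=cam("wrist")
z=lambda p:np.array(p)/2.+[200,60]-.25
print(cast(w,z([(242,288.5),(193,288),(291,288),(242,242),(242,335)]),57))
print(cast(w,z([(58,135),(444,160)]),12))
E
```

```text
[[582.429232     5.13676107  57.        ]
 [579.89114825  26.5782492   57.        ]
 [585.42530336 -16.25062635  57.        ]
 [603.23421356   7.83630465  57.        ]
 [560.67281395   2.31376416  57.        ]]
[[634.00633282 101.08069231  12.        ]
 [646.26843354 -85.92716619  12.        ]]
```

Call:
{"name": "apply_moves", "arguments": {"offset": [[0,-0.03,-1.5],[0,-0.03,-2.8],[0,-0.03,-3.6],[0,-0.03,-4.05],[0,-0.03,-4.05],[0,-0.03,-4.05],[0,-0.03,-4.05],[0,-0.03,-4.05],[0,-0.03,-4.05],[0,-0.03,-4.05],[0,-0.03,-4.05],[0,-0.03,-4.05],[0,-0.03,-3.5],[0,-0.03,-3],[0,-0.03,-3],[0,-0.03,-3]], "yaw": [0,0,0,0,0,0,0,0,0,0,0,0,0,0,0,0], "jaw": [-0.5,-0.5,-0.5,-0.5,-0.5,-0.5,1,1,1,1,1,1,1,1,1,1]}}

```text
t: 19.15
eef_pos: [582.2, 4.9, 47.2]
tcp_rot: [2.713, 1.567, -0.299]
ft_force: [0.1, -0.1, -1.3]
opening: 0.458
```

Call:
{"name": "apply_moves", "arguments": {"offset": [[0,0,1.5],[-0.4,-2,2.4],[-0.9,-4,2.4],[-1.3,-6,2.4],[-1.8,-8,2.4],[-2.3,-10,2.4],[-2.7,-11.5,2.4],[-2.75,-11.96,2.4],[-2.75,-11.96,2.4],[-2.75,-11.96,2.4]], "yaw": [0,0,0,0,0,0,0,0,0,0], "jaw": [1,1,1,1,1,1,1,1,1,1]}}

```text
t: 20.4
eef_pos: [513.7, -292.9, 107.0]
tcp_rot: [2.808, 1.567, -0.203]
ft_force: [-0.3, -0.4, -1.0]
opening: 0.462
```

```bash
python3 - <<'E'
from h import *
w=cam("wrist"); zoom(w,200,60,440,360,2,"w5")
c=cam("scene"); zoom(c,170,30,330,170,4,"sc5")
E
```

```text
(no output)
```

View pics/w5.png

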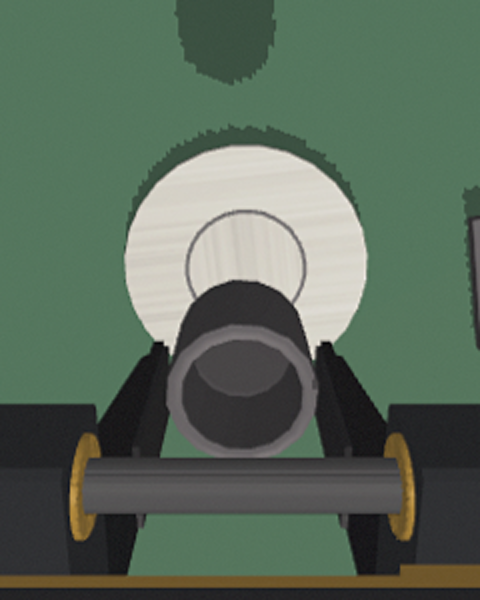

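View pics/sc5.png

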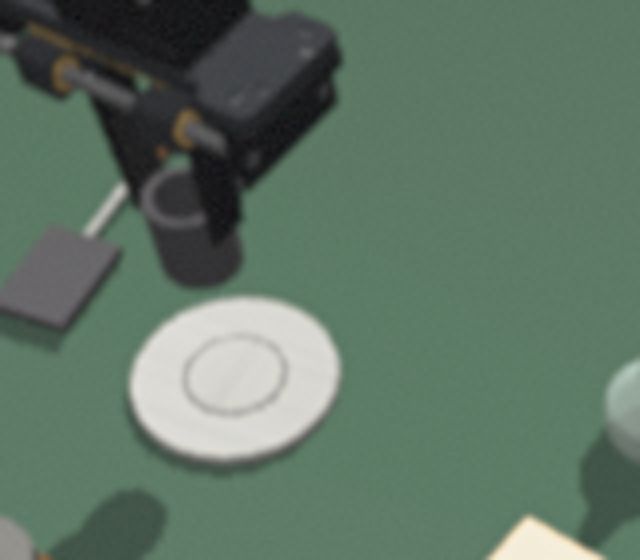

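```bash
python3 - <<'E'
from h import *
w=cam("wrist")
z=lambda p:np.array(p)/2.+[200,60]-.25
P=cast(w,z([(124,265),(368,262),(245,145),(160,172),(332,172)]),8)[:,:2]
A=np.c_[2*P,np.ones(len(P))];s=np.linalg.lstsq(A,(P**2).sum(1),rcond=None)[0];print("plate",s[:2],np.sqrt(s[2]+s[:2]@s[:2]))
P=cast(w,z([(185.5,268),(306,268),(246,210),(204,227),(290,228)]),8)[:,:2]
A=np.c_[2*P,np.ones(len(P))];s=np.linalg.lstsq(A,(P**2).sum(1),rcond=None)[0];print("circle",s[:2],np.sqrt(s[2]+s[:2]@s[:2]))
print(cast(w,z([(242,391),(168,391),(316,391),(242,325)]),143))
hsv=cv2.cvtColor(w["img"],cv2.COLOR_BGR2HSV)
E
```

```text
plate [ 515.01333837 -295.29770396] 60.34011539662426
circle [ 513.29734173 -295.53949957] 29.744860910025395
[[ 514.66327896 -293.1850301   143.        ]
 [ 511.95495041 -272.42254499  143.        ]
 [ 517.37247552 -313.95416956  143.        ]
 [ 534.39093435 -290.59795236  143.        ]]
```

Call:
{"name": "apply_moves", "arguments": {"offset": [[0,-0.08,-1.2],[0,-0.08,-2.2],[0,-0.08,-2.9],[0,-0.08,-3.3],[0,-0.08,-3.5],[0,-0.08,-3.55],[0,-0.08,-3.55],[0,-0.08,-3.55]], "yaw": [0,0,0,0,0,0,0,0], "jaw": [1,1,1,1,1,1,1,1]}}

```text
t: 21.55
eef_pos: [514.0, -295.2, 18.9]
tcp_rot: [2.679, 1.566, -0.332]
ft_force: [0.0, 0.3, -0.1]
opening: 0.46
```

Call:
{"name": "apply_moves", "arguments": {"offset": [[0,0,-0.03],[0,0,-0.05],[0,0,-0.06],[0,0,-0.06]], "yaw": [0,0,0,0], "jaw": [1,1,1,1]}}

```text
t: 22.05
eef_pos: [514.0, -295.2, 17.4]
tcp_rot: [2.68, 1.566, -0.331]
ft_force: [-0.1, 0.2, -1.5]
opening: 0.46
```

Call:
{"name": "apply_moves", "arguments": {"offset": [[0,0,-0.02],[0,0,-0.03],[0,0,-0.03]], "yaw": [0,0,0], "jaw": [1,1,1]}}

```text
t: 22.42
eef_pos: [514.0, -295.3, 17.0]
tcp_rot: [2.66, 1.566, -0.351]
ft_force: [-0.8, 1.0, 5.4]
opening: 0.459
```

Contact (5 N). I open and go up.

Call:
{"name": "apply_moves", "arguments": {"offset": [[0,0,0],[0,0,0],[0,0,0],[0,0,0],[0,0,0.5],[0,0,2],[0,0,4],[0,0,6],[0,0,8],[0,0,9.7],[0,0,9.7],[0,0,9.7]], "yaw": [0,0,0,0,0,0,0,0,0,0,0,0], "jaw": [-0.5,-0.5,-0.5,-0.5,-0.5,-0.5,-0.5,-0.5,-0.5,-0.5,-0.5,-0.5]}}

```text
t: 23.92
eef_pos: [513.6, -295.0, 259.4]
tcp_rot: [2.678, 1.566, -0.333]
ft_force: [0.2, -0.4, 0.2]
opening: 0.748
```

```bash
python3 - <<'E'
from h import *
w=cam("wrist"); zoom(w,230,110,410,260,4,"w6")
c=cam("scene","sc6")
E
```

```text
(no output)
```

View pics/w6.png

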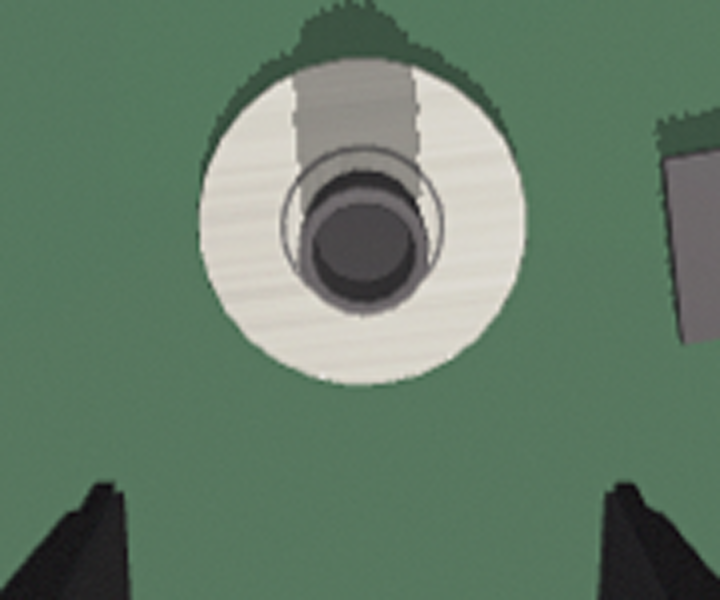

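View pics/sc6.png

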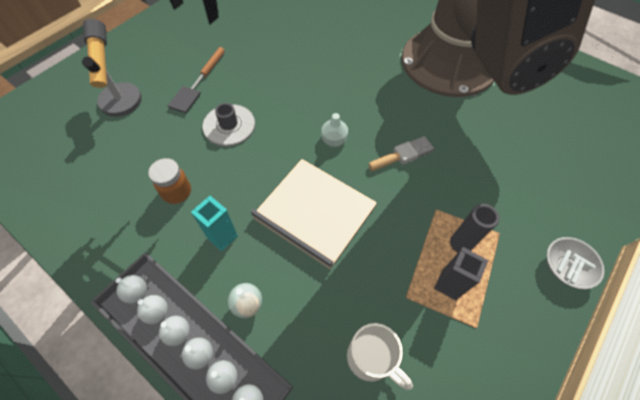

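```bash
python3 - <<'E'
from h import *
w=cam("wrist")
z=lambda p:np.array(p)/4.+[230,110]-.4
print(cast(w,z([(362.5,221)]),8),cast(w,z([(363.5,251)]),53))
E
```

```text
[[ 515.7795258 -294.586019     8.       ]] [[ 513.76603629 -295.21140397   53.        ]]
```

The ball mould sits within 2 mm of the plate centre, and everything stands upright. Next, the round mould goes back.

Call:
{"name": "apply_moves", "arguments": {"offset": [[-2.8,22.64,0],[-2.8,22.64,0],[-2.8,22.64,0],[-2.8,22.64,0],[-2.8,22.64,0],[-2.8,22.64,0],[-2.8,22.64,0],[-2.8,22.64,0],[-2.8,22.64,0],[-2.8,22.64,0],[-2.8,22.64,0],[-2.8,22.64,0],[-2.8,22.64,0],[-2.8,22.64,-1],[-2.8,22.64,-2],[-2.8,22.64,-2]], "yaw": [0,0,0,0,0,0,0,0,0,0,0,0,0,0,0,0], "jaw": [-0.5,-0.5,-0.5,-0.5,-0.5,-0.5,-0.5,-0.5,-0.5,-0.5,-0.5,-0.5,-0.5,-0.5,-0.5,-0.5]}}

```text
t: 26.08
eef_pos: [443.3, 269.9, 207.4]
tcp_rot: [1.758, 1.569, -1.254]
ft_force: [0.8, 0.8, -0.0]
opening: 0.751
```

Call:
{"name": "apply_moves", "arguments": {"offset": [[0,0.04,-2],[0,0.04,-3.8],[0,0.04,-4.8],[0,0.04,-5.3],[0,0.04,-5.52],[0,0.04,-5.52],[0,0.04,-5.52],[0,0.04,-5.52],[0,0.04,-5.52],[0,0.04,-5.52],[0,0.04,-5.52],[0,0.04,-5.52],[0,0.04,-5.52],[0,0.04,-5],[0,0.04,-4],[0,0.04,-4],[0,0.04,-4]], "yaw": [0,0,0,0,0,0,0,0,0,0,0,0,0,0,0,0,0], "jaw": [-0.5,-0.5,-0.5,-0.5,-0.5,-0.5,-0.5,1,1,1,1,1,1,1,1,1,1]}}

```text
t: 28.2
eef_pos: [443.0, 270.8, 107.1]
tcp_rot: [1.577, 1.569, -1.435]
ft_force: [-0.3, -0.8, -1.9]
opening: 0.469
```

Call:
{"name": "apply_moves", "arguments": {"offset": [[0.6,-2,0.3],[1.2,-4,0.3],[1.8,-6,0.3],[2.4,-8,0.3],[3,-10,0.3],[3.5,-11.7,0.3],[3.74,-12.51,0.1],[3.74,-12.51,0],[3.74,-12.51,-0.6],[3.74,-12.51,-1],[3.74,-12.51,-1.14],[3.74,-12.51,-1.14],[3.74,-12.51,-1.14]], "yaw": [0,0,0,0,0,0,0,0,0,0,0,0,0], "jaw": [1,1,1,1,1,1,1,1,1,1,1,1,1]}}

```text
t: 29.82
eef_pos: [536.7, -41.8, 78.8]
tcp_rot: [1.787, 1.569, -1.225]
ft_force: [-0.5, 0.3, -1.6]
opening: 0.468
```

Call:
{"name": "apply_moves", "arguments": {"offset": [[0,0,-0.02],[0,0,-0.04],[0,0,-0.05],[0,0,-0.05]], "yaw": [0,0,0,0], "jaw": [1,1,1,1]}}

```text
t: 30.32
eef_pos: [536.7, -41.8, 77.5]
tcp_rot: [1.784, 1.569, -1.227]
ft_force: [-0.5, -0.0, -2.5]
opening: 0.468
```

Call:
{"name": "apply_moves", "arguments": {"offset": [[0,0,-0.01],[0,0,-0.02],[0,0,-0.02]], "yaw": [0,0,0], "jaw": [1,1,1]}}

```text
t: 30.7
eef_pos: [536.8, -41.8, 77.5]
tcp_rot: [1.976, 1.568, -1.035]
ft_force: [-1.6, 0.9, 4.2]
opening: 0.471
```

Contact. I release, go up and across to the square mould at (531, 293.6).

Call:
{"name": "apply_moves", "arguments": {"offset": [[0,0,0],[0,0,0],[0,0,0],[0,0,0],[0,0,1],[0,0,3],[0,0,5],[0,0,7],[0,0,7.3],[0,0,7.3]], "yaw": [0,0,0,0,0,0,0,0,0,0], "jaw": [-0.5,-0.5,-0.5,-0.5,-0.5,-0.5,-0.5,-0.5,-0.5,-0.5]}}

```text
t: 31.95
eef_pos: [536.6, -41.8, 259.8]
tcp_rot: [2.013, 1.568, -0.998]
ft_force: [0.5, 0.0, -0.4]
opening: 0.75
```

Call:
{"name": "apply_moves", "arguments": {"offset": [[-0.23,13.42,0],[-0.23,13.42,0],[-0.23,13.42,0],[-0.23,13.42,0],[-0.23,13.42,0],[-0.23,13.42,0],[-0.23,13.42,0],[-0.23,13.42,0],[-0.23,13.42,-1],[-0.23,13.42,-2],[-0.23,13.42,-2],[-0.23,13.42,-2]], "yaw": [0,0,0,0,0,0,0,0,0,0,0,0], "jaw": [-0.5,-0.5,-0.5,-0.5,-0.5,-0.5,-0.5,-0.5,-0.5,-0.5,-0.5,-0.5]}}

```text
t: 33.45
eef_pos: [531.5, 293.0, 210.8]
tcp_rot: [2.389, 1.568, -0.623]
ft_force: [0.9, 0.0, -0.4]
opening: 0.746
```

Call:
{"name": "apply_moves", "arguments": {"offset": [[-0.02,0.02,-2],[-0.02,0.02,-4],[-0.02,0.02,-5.2],[-0.02,0.02,-5.7],[-0.02,0.02,-5.86],[-0.02,0.02,-5.86],[-0.02,0.02,-5.86],[-0.02,0.02,-5.86],[-0.02,0.02,-5.86],[-0.02,0.02,-5.86],[-0.02,0.02,-5.86],[-0.02,0.02,-5.86],[-0.02,0.02,-5.86],[-0.02,0.02,-5.3],[-0.02,0.02,-4.4],[-0.02,0.02,-4.4],[-0.02,0.02,-4.4]], "yaw": [0,0,0,0,0,0,0,0,0,0,0,0,0,0,0,0,0], "jaw": [-0.5,-0.5,-0.5,-0.5,-0.5,-0.5,-0.5,1,1,1,1,1,1,1,1,1,1]}}

```text
t: 35.58
eef_pos: [530.7, 293.3, 100.4]
tcp_rot: [2.229, 1.568, -0.784]
ft_force: [1.0, -0.6, -3.5]
opening: 0.46
```

Call:
{"name": "apply_moves", "arguments": {"offset": [[0,-2,0.2],[0,-4,0.2],[0,-6,0.2],[0,-8,0.2],[0,-9.5,0.2],[0,-10.02,0],[0,-10.02,0],[0,-10.02,-0.6],[0,-10.02,-1],[0,-10.02,-1.09],[0,-10.02,-1.13],[0,-10.02,-1.13]], "yaw": [0,0,0,0,0,0,0,0,0,0,0,0], "jaw": [1,1,1,1,1,1,1,1,1,1,1,1]}}

```text
t: 37.08
eef_pos: [530.7, 43.2, 72.3]
tcp_rot: [2.3, 1.568, -0.712]
ft_force: [0.1, 0.0, 0.0]
opening: 0.461
```

Call:
{"name": "apply_moves", "arguments": {"offset": [[0,-0.02,-0.01],[0,-0.02,-0.02],[0,-0.02,-0.02]], "yaw": [0,0,0], "jaw": [1,1,1]}}

```text
t: 37.45
eef_pos: [530.8, 43.0, 72.3]
tcp_rot: [2.507, 1.568, -0.506]
ft_force: [-1.6, 2.2, 5.7]
opening: 0.466
```

Call:
{"name": "apply_moves", "arguments": {"offset": [[0,0,0],[0,0,0],[0,0,0],[0,0,0],[0,0,1],[0,0,3],[0,0,5],[0,0,7],[0,0,7.5],[0.33,-1.72,7.55],[0.33,-1.72,7.55],[0.33,-1.72,7.55],[0.33,-1.72,7.55]], "yaw": [0,0,0,0,0,0,0,0,0,0,0,0,0], "jaw": [-0.5,-0.5,-0.5,-0.5,-0.5,-0.5,-0.5,-0.5,-0.5,-0.5,-0.5,-0.5,-0.5]}}

```text
t: 39.08
eef_pos: [538.8, 0.6, 260.6]
tcp_rot: [2.409, 1.569, -0.603]
ft_force: [-0.1, 0.1, 0.3]
opening: 0.747
```

```bash
python3 - <<'E'
from h import *
w=cam("wrist","w7"); zoom(w,245,70,405,220,5,"z7")
c=cam("scene","sc7"); d=cam("side","sd7")
a=cv2.imread("pics/scene0.png"); D=cv2.absdiff(a,c["img"]).max(2)
for n,(x0,y0,x1,y1) in dict(mug=(345,318,415,390),jar=(145,155,193,205),flask=(318,108,352,148)).items():
    print(n,D[y0:y1,x0:x1].mean(),(D[y0:y1,x0:x1]>40).mean())
E
```

```text
mug 19.65714285714286 0.31726190476190474
jar 12.058333333333334 0.14458333333333334
flask 7.422058823529412 0.05073529411764706
```

View pics/z7.png

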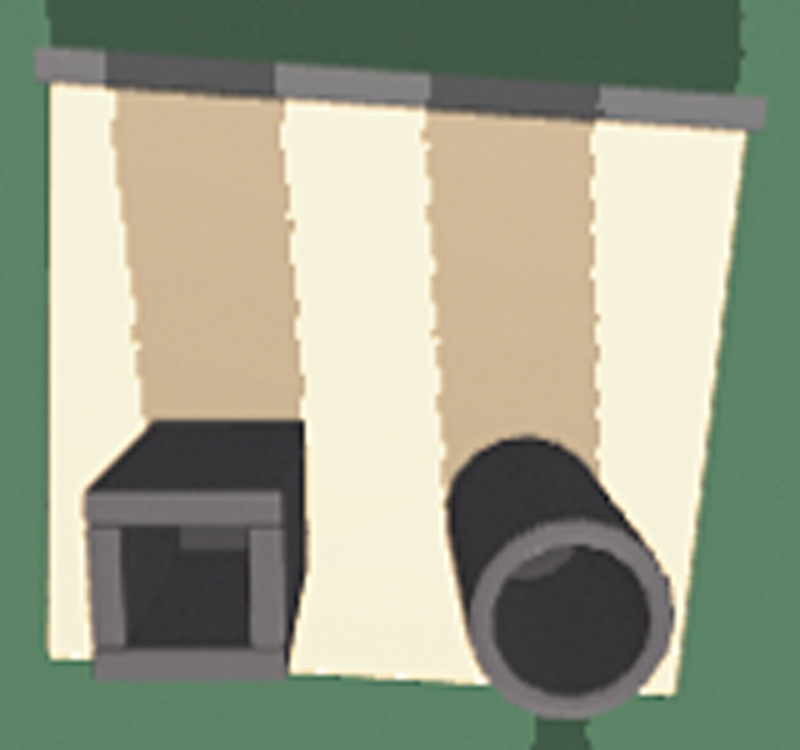

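View pics/sc7.png

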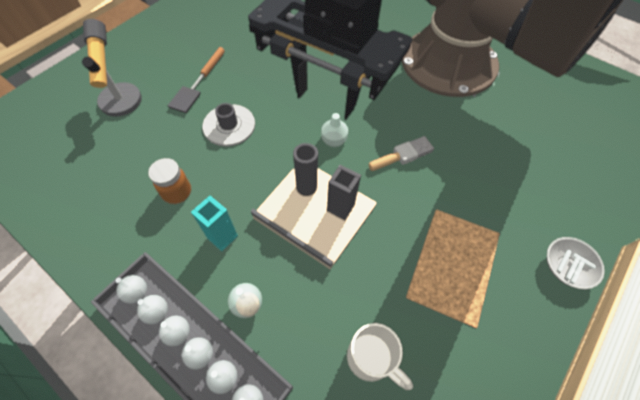

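View pics/sd7.png

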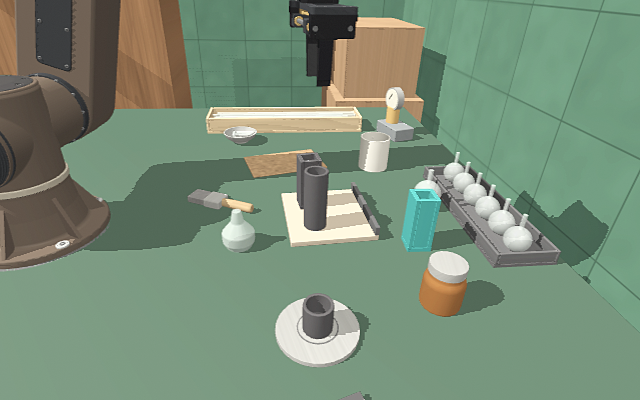

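The tall moulds are back on the same pixels: the square one within 1 zoomed pixel, the round one within about 4 (under 1 mm). The ball mould is in the plate's circle. The mug, flask and jar are at their first pixels; the differences there look like shadows only. I hand in.

```bash
python3 - <<'E'
from cell import env
print(env.job_done())
E
```

```text
the job is handed in; nothing more can be done
None
```

The job is done and handed in at about 39 s of the 128 s allowed. I moved the square mould to the mat, then the round one. Next I set the ball mould on the plate, then stood the round and square moulds back on the slab.

Last checks:
- **Ball mould:** it stands inside the plate's circle, within about 2 mm of the centre by the wrist view.
- **Tall moulds:** both are upright. Against the first wrist picture the square one shows no measurable shift and the round one less than 1 mm.
- **Mug, flask and jar:** they look unmoved by eye in the scene and side pictures. A pixel-difference check did flag their areas, most of all the mug (32% of its pixels changed). I put that down to the arm's shadows, since the outlines are in the same place.
- **Forces:** contacts when setting things down stayed under 6 N in the readings after each move.
- **Disagreement:** before I moved anything, the side camera differed from the scene camera by up to 9 mm in y. I relied on the wrist view, which agreed with the scene camera and the slab layout to about 3 mm.

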